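# Load the grinding block and hold the mill's guard up

### The job

Put one steel ball from the white tray into each of the three wells of the blue grinding block and leave the fourth ball in the tray. Then lift the ball mill's clear guard by its red bar and keep holding it 50 degrees open, so that a colleague can set the block in underneath with the guard still shielding her face; it has no stay and drops shut if let go, so finish with the bar still held in the gripper. Do not disturb the glassware and other things standing around.

Things in the scene. Friction and masses are not known exactly. Their poses are not given: they have to be found in the camera images.
- ball_a_center (a point): centre of steel grinding ball A, 25 mm diameter, 64 g, one of four alike; at the start each rests on the rim of a hole in the white tray, its centre about 9 mm above the tray's top. A ball rolls if put down on the bench
- ball_b_center (a point): centre of steel grinding ball B, 25 mm diameter, 64 g, one of four alike; at the start each rests on the rim of a hole in the white tray, its centre about 9 mm above the tray's top. A ball rolls if put down on the bench
- ball_c_center (a point): centre of steel grinding ball C, 25 mm diameter, 64 g, one of four alike; at the start each rests on the rim of a hole in the white tray, its centre about 9 mm above the tray's top. A ball rolls if put down on the bench
- ball_d_center (a point): centre of steel grinding ball D, 25 mm diameter, 64 g, one of four alike; at the start each rests on the rim of a hole in the white tray, its centre about 9 mm above the tray's top. A ball rolls if put down on the bench
- tray: white plastic ball tray, fixed, 126 x 126 mm, 20 mm high, with four holes of 16 mm at +-30 mm in its own x and y (60 mm apart); origin at the centre of its underside, z up. It and the block may trade places
- tray_mid (a point): centre of the tray's top face, 20 mm above the bench
- block: blue grinding block, 165 mm along its own x, 55 mm along y, 40 mm high, 1.4 kg, standing loose on the bench (it stays there and need not be moved); origin at the centre of its underside, z up; three round wells in a row along its x, 50 mm apart
- block_hole0 (a point): centre of the mouth of well 0 (50 mm to the block's -x), in the plane of the block's top, 40 mm above the bench; the well is 31 mm wide and 28 mm deep with a flat floor, so a ball lies just inside it, its top 3 mm below the block's top. A ball let go over the mouth falls in
- block_hole1 (a point): centre of the mouth of well 1 (in the middle), in the plane of the block's top, 40 mm above the bench; the well is 31 mm wide and 28 mm deep with a flat floor, so a ball lies just inside it, its top 3 mm below the block's top. A ball let go over the mouth falls in
- block_hole2 (a point): centre of the mouth of well 2 (50 mm to the block's +x), in the plane of the block's top, 40 mm above the bench; the well is 31 mm wide and 28 mm deep with a flat floor, so a ball lies just inside it, its top 3 mm below the block's top. A ball let go over the mouth falls in
- guard (a joint): opening angle of the mill's guard in rad: 0 shut (level), grows as the front edge is lifted, end stop at 1.40; 50 degrees is 0.873. Free hinge without spring or stay: the guard (about 0.6 kg) falls shut from any angle. At the bar some 2 to 4 N upward carry it
- guard_bar (a point): middle of the guard's red bar, round, 12 mm thick, 120 mm long, level along the mill's y, with a leg to the guard at each end; 42 mm ahead of the guard's front rim (36 mm gap for a finger), 143 mm above the bench when shut. Turns with the guard: x points to the hinge, z out of the guard's top. Pinched from above across the bar, a gripper can stay upright to 50 degrees while the bar turns in it
- mill_hinge (a point): middle of the guard's hinge line, fixed on the mill, 130 mm above the bench; the hinge runs along this point's y (level), its x points to the mill's back, away from the bar. With the guard open by q the bar lies 227 cos q - 13 sin q mm in front (-x) of this point and 227 sin q + 13 cos q mm above it
- mill: the ball mill, cream housing 280 mm along its x, 270 mm along y, 128 mm high, fixed; its front with panel and keys faces its own -x (towards the robot); origin at the centre of its underside. The guard covers the open chamber in its front part
- flask_blue: glass bottle with blue cap, 70 mm wide, 140 mm high, bystander; origin at the centre of its underside
- flask_purple: glass bottle with purple cap, 80 mm wide, 150 mm high, bystander; origin at the centre of its underside
- tip_box: white pipette tip box, 85 x 125 mm, 60 mm high, bystander; origin at the centre of its underside
- beaker: small clear plastic beaker, 66 mm wide at the rim, 85 mm high, bystander; origin at the centre of its underside
- petri: shut petri dish, 92 mm wide, 15 mm high, bystander; origin at the centre of its underside
- forceps: steel forceps lying flat along their own y, 125 mm long, 6 mm high, bystander; origin at the underside, near the middle

How it is judged:
By the outcome, as a careful person would: the job done as asked, in the order asked, and still so for the second after the job is handed in, while the arm keeps its last pose, push and grip.
It also fails if it takes over 64 s, if anything falls off the work surface, if the arm or the gripper's body presses on something with over 40 N, if the wrist force passes 120 N, or if a joint passes its speed limit or range.

### The arm

A 7-joint arm with a two-finger parallel gripper is mounted at the origin on the work surface. World frame = base frame: x ahead of the robot, y to its left, z up, the work surface at z = 0. Lengths are in m, angles in rad, forces in N, time in s.
With the tool pointing down it reaches from about 0.4 to 0.85 m from the base axis. Payload 6.9 kg.
Tool frame: the origin (TCP) lies midway between the tips of the shut fingers; the grasp point (between the pads) lies 19 mm behind it; z points along the fingers, y is the line along which they close (so a half turn about z gives the same grasp; the last joint's range is limited). The gripper opens to 85 mm and grips with 20 to 120 N. Pads are 22 mm wide; open, the fingers measure 114 mm over their backs; the gripper's body (76 mm by 85 mm) begins 54 mm behind the grasp point. The pads swing forward as they close: fully open they stand 13 mm farther back than shut.
Start: joints at [1.375, 0.507, -0.238, 1.5, 0.126, 1.149, -0.155], TCP at [0.185, -0.597, 0.231] pointing down, gripper open.
Joint ranges: [-3.08, 3.08], [-0.24, 2.05], [-1.43, 1.35], [0, 2.5], [-1.52, 4.66], [0.17, 1.96], [-2.89, 2.89]. Speed limits (rad/s): [2.39, 2.39, 3.14, 3.14, 3.14, 3.14, 3.14].

### API

Orientations are given as a 3x3 rotation matrix whose columns are the frame's x, y, z axes.
In Python, from bench import get_state, camera, calibration, hand_in gives the robot as it stands.
- The arm moves only by the shell command python3 -m pendant 'ROWS' [FORCE]. ROWS is a JSON object of lists of equal length, an entry for each row: "grip": the opening, from 0 (shut) to 1 (fully open); "dp": the shift along the world's x, y, z in m, a list of three; "rotation": the turn, a rotation vector about the world's x, y, z in rad, a list of three. A call has 1 to 10 rows; each row shifts and turns the commanded pose from where the row before left it; what a row does not reach is not made up. A row lasts 1/12 s, in which the tool goes at most 41.7 mm and 7.16 degrees, less where a joint would pass 70% of its speed; a pose out of reach is approached as far as the arm can. A call with a gripper value outside its range is refused whole. The fingers move at their own pace and stop on an object; FORCE is the grip in N (left out, the last holds). Time passes only in rows, so rows that do not move let the fingers close. It gives the time, the measured TCP pose, the force, the opening and the grip force at its end, in the units of the state.
- get_state(): the state, without advancing time (a new reading comes with each control period).
- camera(name): name is "scene" or "side" or "wrist"; returns the picture (400x640x3 uint8, red, green, blue); there is no depth.
- calibration(name): a dict with "mtx" (3x3 intrinsics, pixels), "dist_coeffs" ([k1, k2, p1, p2, k3] as OpenCV has them; the pictures are not rectified), "world_from_camera" (4x4, takes a point from camera to world coordinates). Camera axes: x right, y down, z forward; pixel columns grow to the right and rows downward; lengths in m; the calibration is good to about 2 mm. A picture is of the moment at which its call begins: read the wrist's pose just before it. calibration takes no time and is no camera call; for the wrist camera it gives the pose at the moment of the call.
- hand_in(): hands the job in; it is judged then, once.
The state is a dict: "clock": time; "q": joint angles; "qd": joint speeds; "joint_efforts": joint torques, N m; "tcp_pos": TCP position; "orientation": TCP orientation; "ft_force": force on the tool from outside, world axes, zero at the start; "wrist_torque": the same for the moment, N m; "grip_width": opening from 0.0 (shut) to 1.0 (fully open); "gripper_force": force on a finger pad.
Only numpy, scipy, OpenCV 4.12 (cv2) and the standard library are available. Lean on these libraries where they do the work, as an engineer would, in place of code of your own. Each camera call takes 0.05 s, during which the arm holds its last target. There are 200 camera calls.

## Working session

There is one attempt and no reset: what is moved stays moved. The work goes in short steps, Python scripts to look and compute and a shell command to move; the robot and the scene stay as the last step left them, time stands still between calls to the robot, and variables do not carry over. Pictures are saved under pics/ and viewed, at most 10 in all, crops included, and the job is handed in when it is done.

```bash
ls; mkdir -p pics
python3 - <<'E'
from bench import *
import cv2, numpy as np
s=get_state(); print({k:np.round(v,3).tolist() for k,v in s.items()})
for n in ("scene","side"):
    cv2.imwrite(f"pics/{n}0.png",cv2.cvtColor(camera(n),cv2.COLOR_RGB2BGR))
    c=calibration(n); print(n,np.round(c["world_from_camera"],3).tolist(),np.round(c["mtx"],1).tolist(),c["dist_coeffs"])
E
```

```text
pics
{'clock': 0.0, 'q': [1.375, 0.508, -0.237, 1.501, 0.126, 1.149, -0.155], 'qd': [0.002, 0.001, 0.001, -0.0, 0.002, 0.001, -0.001], 'joint_efforts': [-0.001, -62.06, -2.187, -24.966, 0.013, 0.012, 0.0], 'tcp_pos': [0.185, -0.596, 0.23], 'orientation': [[0.955, 0.296, -0.001], [0.296, -0.955, 0.002], [-0.0, -0.002, -1.0]], 'ft_force': [0.403, 0.381, 0.324], 'wrist_torque': [0.038, -0.063, -0.047], 'gripper_force': 0.0, 'grip_width': 1.001}
scene [[0.221, 0.693, -0.687, 1.327], [0.975, -0.165, 0.147, -0.244], [-0.012, -0.702, -0.712, 0.955], [0.0, 0.0, 0.0, 1.0]] [[495.1, 0.0, 325.9], [0.0, 495.1, 204.2], [0.0, 0.0, 1.0]] [0.02494596 0.         0.         0.         0.        ]
side [[0.966, -0.147, 0.213, 0.341], [-0.258, -0.519, 0.815, -0.811], [-0.009, -0.842, -0.539, 0.6], [0.0, 0.0, 0.0, 1.0]] [[400.6, 0.0, 317.0], [0.0, 400.6, 193.4], [0.0, 0.0, 1.0]] [0.01930626 0.         0.         0.         0.        ]
```

View pics/scene0.png

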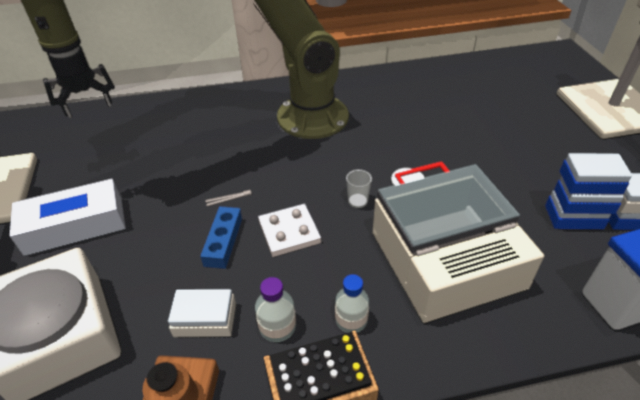

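View pics/side0.png

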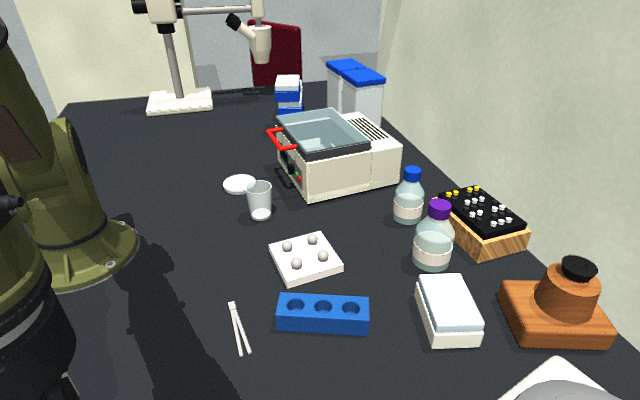

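The scene view shows the tray at about (289,229), the block at (222,237), the mill at (455,235) and the bar from (396,180) to (445,165). The side view shows the same items. I'll enlarge both.

Run:
```python
import cv2, numpy as np
a=cv2.imread("pics/scene0.png"); b=cv2.imread("pics/side0.png")
def crop(im,x,y,w,h,k):
    o=cv2.resize(im[y:y+h,x:x+w],None,fx=k,fy=k,interpolation=cv2.INTER_CUBIC)
    for i in range(0,w,10):
        cv2.line(o,(i*k,0),(i*k,6 if i%50 else 14),(0,255,255),1)
        if (x+i)%20==0: cv2.putText(o,str(x+i),(i*k+2,14),0,.35,(0,255,255),1)
    for i in range(0,h,10):
        cv2.line(o,(0,i*k),(6,i*k),(0,255,255),1)
        if (y+i)%20==0: cv2.putText(o,str(y+i),(8,i*k+4),0,.35,(0,255,255),1)
    return o
cv2.imwrite("pics/c1.png",np.vstack([crop(a,190,200,130,70,6),crop(a,350,150,130,30,6)]))
cv2.imwrite("pics/c2.png",np.vstack([crop(b,260,230,120,110,5)[:, :600],crop(b,240,110,120,10,5)])) if 0 else cv2.imwrite("pics/c2.png",np.hstack([crop(b,265,225,110,115,5)[:,:],crop(b,258,105,48,115,5)]))
```

```text
(no output)
```

View pics/c1.png

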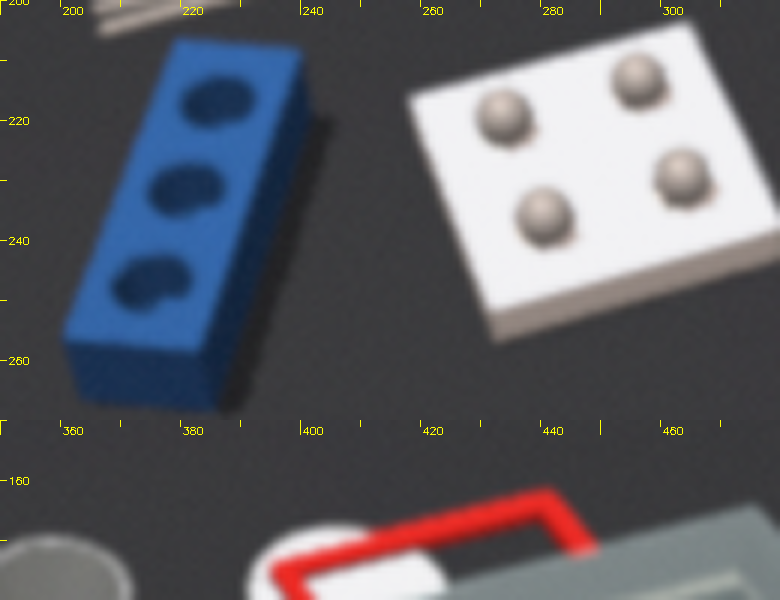

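View pics/c2.png

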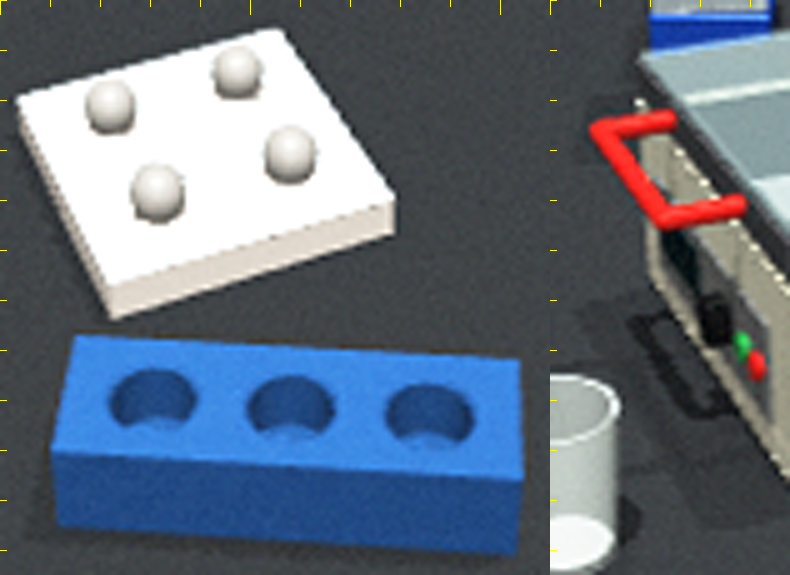

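The crops give the ball centres, well mouths and bar ends in both views. Next I triangulate them and check the heights and spacings.

```bash
cat > h.py <<'E'
import cv2, numpy as np
from bench import *
def ray(c,p):
    u=cv2.undistortPoints(np.array([[p]],float),c["mtx"],np.array(c["dist_coeffs"]))[0,0]
    T=np.array(c["world_from_camera"]); return T[:3,3],T[:3,:3]@np.r_[u,1]
def plane(c,p,z):
    o,d=ray(c,p); return o+d*(z-o[2])/d[2]
def tri(c1,p1,c2,p2):
    o1,d1=ray(c1,p1);o2,d2=ray(c2,p2)
    s=np.linalg.lstsq(np.c_[d1,-d2],o2-o1,rcond=None)[0]
    a,b=o1+d1*s[0],o2+d2*s[1]; return (a+b)/2,np.linalg.norm(a-b)
E
python3 - <<'E'
from h import *
np.set_printoptions(precision=4,suppress=True)
S,D=calibration("scene"),calibration("side")
f=lambda X,k,x,y:(np.array(X)+.5)/k-.5+[x,y]
s=lambda X:f(X,6,190,200); sb=lambda X:f(np.array(X)-[0,420],6,350,150)
d=lambda X:f(X,5,265,225); db=lambda X:f(np.array(X)-[550,0],5,258,105)
# scene far/near order: world x toward viewer. pair by plane projection
B=[(505,117),(639,80),(544,216),(683,178)]; Bd=[(111,106),(238,73),(158,193),(290,155)]
for p in B: print("ball S",plane(S,s(p),.029))
for p in Bd: print("ball D",plane(D,d(p),.029))
for p in [(217,102),(186,190),(151,281)]: print("well S",plane(S,s(p),.04))
for p in [(153,401),(291,408),(429,416)]: print("well D",plane(D,d(p),.04))
print("corn S",[plane(S,s(p),.04)[:2] for p in [(175,38),(300,48),(205,352),(63,335)]])
print("corn D",[plane(D,d(p),.04)[:2] for p in [(75,337),(520,360),(523,480),(52,452)]])
for p in [(284,573),(546,499)]: print("bar S",plane(S,sb(p),.143))
for p in [(600,130),(664,217)]: print("bar D",plane(D,db(p),.143))
print(tri(S,sb((284,573)),D,db((664,217))),tri(S,sb((546,499)),D,db((600,130))))
E
```

```text
ball S [ 0.4555 -0.1946  0.029 ]
ball S [ 0.4473 -0.1352  0.029 ]
ball S [ 0.5145 -0.1872  0.029 ]
ball S [ 0.5072 -0.1274  0.029 ]
ball D [ 0.4473 -0.1366  0.029 ]
ball D [ 0.5067 -0.1296  0.029 ]
ball D [ 0.4552 -0.1966  0.029 ]
ball D [ 0.5143 -0.1887  0.029 ]
well S [ 0.429  -0.3126  0.04  ]
well S [ 0.4761 -0.329   0.04  ]
well S [ 0.5218 -0.3463  0.04  ]
well D [ 0.4276 -0.315   0.04  ]
well D [ 0.4747 -0.3314  0.04  ]
well D [ 0.5213 -0.3481  0.04  ]
corn S [array([ 0.3866, -0.3271]), array([ 0.4052, -0.2751]), array([ 0.5631, -0.3281]), array([ 0.5416, -0.3818])]
corn D [array([ 0.406 , -0.2769]), array([ 0.5622, -0.3319]), array([ 0.5433, -0.3835]), array([ 0.3884, -0.3281])]
bar S [0.4872 0.1136 0.143 ]
bar S [0.469  0.2337 0.143 ]
bar D [0.4724 0.2328 0.143 ]
bar D [0.4867 0.1142 0.143 ]
(array([0.4868, 0.1139, 0.1429]), np.float64(0.0005572165114480811)) (array([0.4717, 0.2321, 0.1443]), np.float64(0.0021153090834108755))
```

Both views agree to about 2 mm, and the ball spacing (60 mm), well spacing (50 mm) and bar length (120 mm) all match the specification. I grip with the fingers closing along the tray's diagonal, world yaw -37.8°. First I move above the first ball at (0.455, -0.196).

```bash
python3 -m pendant '{"grip":[0.6,0.6,0.6,0.6,0.6,0.6,0.6,0.6],"dp":[[0.017,0.025,0],[0.017,0.025,0],[0.017,0.025,0],[0.017,0.025,0],[0.017,0.025,0],[0.017,0.025,0],[0.017,0.025,0],[0.017,0.025,0]],"rotation":[[0,0,0.038],[0,0,0.038],[0,0,0.038],[0,0,0.038],[0,0,0.038],[0,0,0.038],[0,0,0.038],[0,0,0.038]]}' 40
python3 -m pendant '{"grip":[0.6,0.6,0.6,0.6,0.6,0.6,0.6,0.6,0.6],"dp":[[0.017,0.025,-0.018],[0.017,0.025,-0.018],[0.017,0.025,-0.018],[0.017,0.025,-0.018],[0.017,0.025,-0.018],[0.017,0.025,-0.018],[0.017,0.025,-0.018],[0.017,0.025,0],[0,0,0]],"rotation":[[0,0,0.038],[0,0,0.038],[0,0,0.038],[0,0,0.038],[0,0,0.038],[0,0,0.038],[0,0,0.038],[0,0,0.038],[0,0,0]]}'
python3 - <<'E'
from h import *
s=get_state(); print(np.round(s["tcp_pos"],4),np.round(s["orientation"],3).tolist(),s["grip_width"])
cv2.imwrite("pics/w1.png",cv2.cvtColor(camera("wrist"),cv2.COLOR_RGB2BGR))
E
```

```text
clock: 0.77
tcp_pos: [0.3215, -0.3955, 0.231]
orientation: [[0.822, 0.57, -0.0], [0.57, -0.822, 0.0], [-0.0, -0.001, -1.0]]
ft_force: [0.0, 0.2, 0.6]
grip_width: 0.601
gripper_force: 0.0
clock: 1.52
tcp_pos: [0.4603, -0.1906, 0.1045]
orientation: [[0.607, 0.795, 0.001], [0.795, -0.607, 0.004], [0.004, -0.002, -1.0]]
ft_force: [1.3, 0.3, 1.3]
grip_width: 0.605
gripper_force: 0.0
[ 0.4603 -0.1906  0.1045] [[0.607, 0.795, 0.001], [0.795, -0.607, 0.004], [0.004, -0.002, -1.0]] 0.6049188181855905
```

View pics/w1.png

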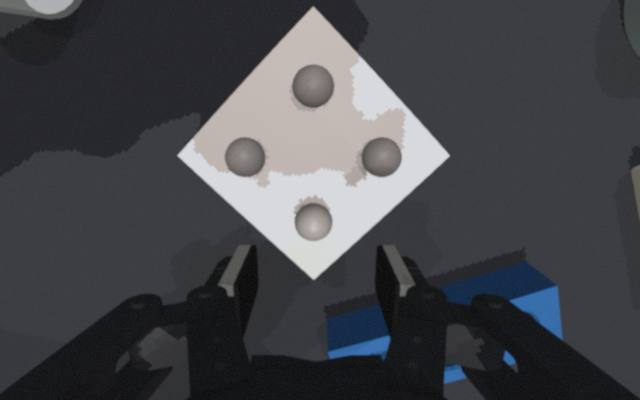

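The wrist view shows the four balls at (313,222), (245,157), (381,157) and (313,86), with the fingers either side of column 317. I check these against the wrist calibration.

Run:
```python
from h import *
np.set_printoptions(precision=4,suppress=True)
c=calibration("wrist")
for p in [(313,222),(245,157),(381,157),(313,86)]: print(plane(c,p,.029))
print(np.array(get_state()["tcp_pos"]))
```

```text
[ 0.4521 -0.1973  0.029 ]
[ 0.4446 -0.1378  0.029 ]
[ 0.5116 -0.1893  0.029 ]
[ 0.5039 -0.1301  0.029 ]
[ 0.4588 -0.1934  0.1047]
```

The three cameras agree to about 3 mm. Now I descend, grip and lift the first ball.

```bash
python3 -m pendant '{"grip":[0.6,0.6,0.6,0.6,0.6,0.6],"dp":[[-0.004,-0.003,-0.02],[0,0,-0.02],[0,0,-0.02],[0,0,-0.014],[0,0,-0.007],[0,0,0]],"rotation":[[0,0,0],[0,0,0],[0,0,0],[0,0,0],[0,0,0],[0,0,0]]}' 40
python3 -m pendant '{"grip":[0.1,0.1,0.1,0.1,0.1,0.1,0.1],"dp":[[0,0,0],[0,0,0],[0,0,0],[0,0,0],[0,0,0],[0,0,0],[0,0,0]],"rotation":[[0,0,0],[0,0,0],[0,0,0],[0,0,0],[0,0,0],[0,0,0],[0,0,0]]}'
python3 -m pendant '{"grip":[0.1,0.1,0.1,0.1,0.1],"dp":[[0,0,0.01],[0,0,0.02],[0,0,0.03],[0,0,0.02],[0,0,0]],"rotation":[[0,0,0],[0,0,0],[0,0,0],[0,0,0],[0,0,0]]}'
python3 - <<'E'
from h import *
cv2.imwrite("pics/w2.png",cv2.cvtColor(camera("wrist"),cv2.COLOR_RGB2BGR))
E
```

```text
clock: 2.07
tcp_pos: [0.4519, -0.2004, 0.0231]
orientation: [[0.616, 0.788, -0.003], [0.788, -0.616, 0.001], [-0.001, -0.002, -1.0]]
ft_force: [-0.2, 0.5, 0.7]
grip_width: 0.6
gripper_force: 0.0
clock: 2.65
tcp_pos: [0.4517, -0.1992, 0.0252]
orientation: [[0.615, 0.789, -0.002], [0.789, -0.615, 0.0], [-0.001, -0.002, -1.0]]
ft_force: [-4.1, 4.0, 5.0]
grip_width: 0.262
gripper_force: 38.9
clock: 3.07
tcp_pos: [0.4559, -0.2009, 0.1093]
orientation: [[0.615, 0.789, 0.008], [0.789, -0.615, -0.003], [0.002, 0.008, -1.0]]
ft_force: [0.7, 0.7, -0.6]
grip_width: 0.257
gripper_force: 39.3
```

View pics/w2.png

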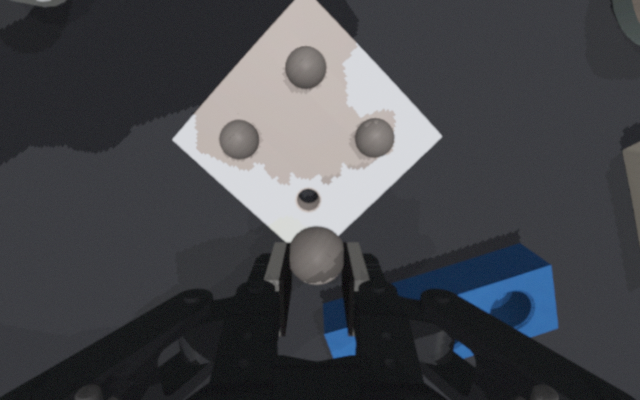

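The ball is held near the fingertips at (316,255), and its hole at (309,200) is empty. I compute the ball's offset from the TCP and the shift needed to reach each well.

```bash
cat > m.py <<'E'
from h import *
np.set_printoptions(precision=4,suppress=True)
P=np.mean([get_state()["tcp_pos"] for _ in range(3)],0)
B=dict(b1=(.4543,-.1962),b2=(.4465,-.1365),b3=(.5138,-.1882),b4=(.5065,-.1288))
W=dict(w0=(.4283,-.3138),w1=(.4754,-.3302),w2=(.5215,-.3472),bar=(.479,.1735))
print("tcp",P)
for k,v in {**B,**W}.items(): print(k,v-P[:2])
E
python3 m.py
python3 - <<'E'
from h import *
c=calibration("wrist"); s=get_state(); t=np.array(s["tcp_pos"])
for z in (.003,.006,.01): print(z,plane(c,(316,255),t[2]+z)-t)
E
```

```text
tcp [ 0.455  -0.2009  0.1075]
b1 [-0.0007  0.0047]
b2 [-0.0085  0.0644]
b3 [0.0588 0.0127]
b4 [0.0515 0.0721]
w0 [-0.0267 -0.1129]
w1 [ 0.0204 -0.1293]
w2 [ 0.0665 -0.1463]
bar [0.024  0.3744]
0.003 [0.0024892  0.00459055 0.003     ]
0.006 [0.00331601 0.00567406 0.006     ]
0.01 [0.00441843 0.00711874 0.01      ]
```

```bash
python3 -m pendant '{"grip":[0.1,0.1,0.1,0.1,0.1,0.1,0.1],"dp":[[-0.006,-0.0235,0],[-0.006,-0.0235,0],[-0.006,-0.0235,0],[-0.006,-0.0235,0],[-0.006,-0.0235,0],[0,0,0],[0,0,0]],"rotation":[[0,0,0],[0,0,0],[0,0,0],[0,0,0],[0,0,0],[0,0,0],[0,0,0]]}'; python3 m.py
```

```text
clock: 3.7
tcp_pos: [0.4221, -0.3189, 0.1039]
orientation: [[0.617, 0.787, -0.001], [0.787, -0.617, 0.0], [-0.0, -0.001, -1.0]]
ft_force: [-0.6, 0.5, -0.5]
grip_width: 0.256
gripper_force: 39.3
tcp [ 0.4221 -0.3189  0.1039]
b1 [0.0322 0.1227]
b2 [0.0244 0.1824]
b3 [0.0917 0.1307]
b4 [0.0844 0.1901]
w0 [0.0062 0.0051]
w1 [ 0.0533 -0.0113]
w2 [ 0.0994 -0.0283]
bar [0.0569 0.4924]
```

```bash
python3 -m pendant '{"grip":[0.1,0.1,0.1,0.1,0.1,0.1],"dp":[[0.003,0.001,-0.02],[0,0,-0.02],[0,0,-0.012],[0,0,-0.005],[0,0,0],[0,0,0]],"rotation":[[0,0,0],[0,0,0],[0,0,0],[0,0,0],[0,0,0],[0,0,0]]}'; python3 m.py|grep -E "tcp|w0"
python3 -m pendant '{"grip":[0.5,0.5,0.5,0.6,0.6,0.6],"dp":[[0,0,0],[0,0,0],[0,0,0],[0,0,0.01],[0,0,0.03],[0,0,0.02]],"rotation":[[0,0,0],[0,0,0],[0,0,0],[0,0,0],[0,0,0],[0,0,0]]}'; python3 m.py
python3 - <<'E'
from h import *
cv2.imwrite("pics/d3.png",cv2.resize(cv2.cvtColor(camera("side"),cv2.COLOR_RGB2BGR)[200:350,200:440],None,fx=3,fy=3))
E
```

```text
clock: 4.2
tcp_pos: [0.4266, -0.3157, 0.0475]
orientation: [[0.614, 0.789, 0.0], [0.789, -0.614, 0.0], [0.0, -0.0, -1.0]]
ft_force: [-0.2, 0.5, -1.3]
grip_width: 0.26
gripper_force: 39.3
tcp [ 0.4266 -0.3157  0.0475]
w0 [0.0017 0.0019]
clock: 4.7
tcp_pos: [0.4263, -0.3163, 0.1093]
orientation: [[0.614, 0.789, 0.0], [0.789, -0.614, 0.0], [0.0, 0.0, -1.0]]
ft_force: [0.1, -0.3, -0.2]
grip_width: 0.597
gripper_force: 0.0
tcp [ 0.4263 -0.3163  0.1093]
b1 [0.028  0.1201]
b2 [0.0202 0.1798]
b3 [0.0875 0.1281]
b4 [0.0802 0.1875]
w0 [0.002  0.0025]
w1 [ 0.0491 -0.0139]
w2 [ 0.0952 -0.0309]
bar [0.0527 0.4898]
```

View pics/d3.png

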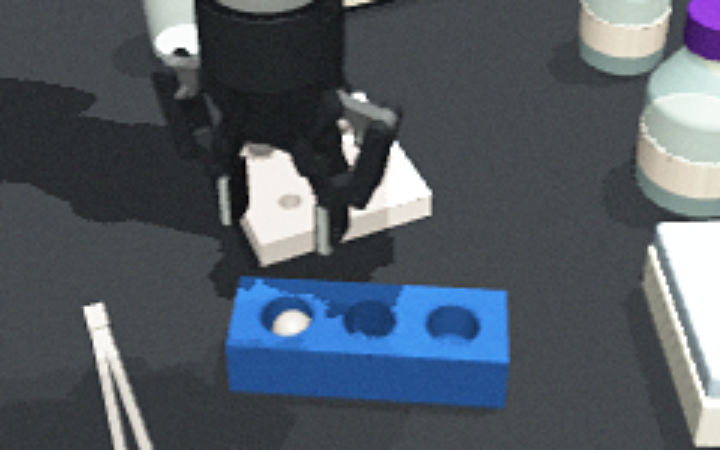

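Ball 1 lies in well 0 at crop position (291,322). Next is ball 3.

```bash
python3 -m pendant '{"grip":[0.6,0.6,0.6,0.6,0.6,0.6,0.6,0.6],"dp":[[0.015,0.021,-0.004],[0.015,0.021,-0.004],[0.015,0.021,-0.004],[0.015,0.021,-0.004],[0.015,0.022,-0.004],[0.012,0.022,0],[0,0,0],[0,0,0]],"rotation":[[0,0,0],[0,0,0],[0,0,0],[0,0,0],[0,0,0],[0,0,0],[0,0,0],[0,0,0]]}'; python3 m.py|grep -E "tcp|b3"
```

```text
clock: 5.42
tcp_pos: [0.5141, -0.1867, 0.088]
orientation: [[0.612, 0.791, 0.001], [0.791, -0.612, 0.0], [0.001, 0.001, -1.0]]
ft_force: [-0.1, -0.8, -1.2]
grip_width: 0.603
gripper_force: 0.0
tcp [ 0.5141 -0.1867  0.088 ]
b3 [-0.0003 -0.0015]
```

```bash
python3 -m pendant '{"grip":[0.6,0.6,0.6,0.6,0.6,0.6],"dp":[[0,-0.001,-0.02],[0,0,-0.02],[0,0,-0.017],[0,0,-0.008],[0,0,0],[0,0,0]],"rotation":[[0,0,0],[0,0,0],[0,0,0],[0,0,0],[0,0,0],[0,0,0]]}' 40;python3 m.py|grep -E "tcp|b3"
python3 -m pendant '{"grip":[0.1,0.1,0.1,0.1,0.1,0.1,0.1],"dp":[[0,0,0],[0,0,0],[0,0,0],[0,0,0],[0,0,0],[0,0,0],[0,0,0]],"rotation":[[0,0,0],[0,0,0],[0,0,0],[0,0,0],[0,0,0],[0,0,0],[0,0,0]]}'
python3 -m pendant '{"grip":[0.1,0.1,0.1,0.1,0.1],"dp":[[0,0,0.01],[0,0,0.02],[0,0,0.03],[0,0,0.02],[0,0,0]],"rotation":[[0,0,0],[0,0,0],[0,0,0],[0,0,0],[0,0,0]]}'; python3 m.py
```

```text
clock: 5.92
tcp_pos: [0.5129, -0.1902, 0.0226]
orientation: [[0.616, 0.788, -0.0], [0.788, -0.616, -0.0], [-0.0, -0.0, -1.0]]
ft_force: [0.2, 0.3, 0.3]
grip_width: 0.598
gripper_force: 0.0
tcp [ 0.5129 -0.1902  0.0226]
b3 [0.0009 0.002 ]
clock: 6.5
tcp_pos: [0.5127, -0.1891, 0.0234]
orientation: [[0.614, 0.789, -0.0], [0.789, -0.614, -0.0], [-0.0, -0.0, -1.0]]
ft_force: [-3.6, 2.2, 5.4]
grip_width: 0.263
gripper_force: 38.9
clock: 6.92
tcp_pos: [0.5159, -0.19, 0.1074]
orientation: [[0.615, 0.789, 0.007], [0.789, -0.615, -0.003], [0.003, 0.008, -1.0]]
ft_force: [0.9, -0.5, 0.2]
grip_width: 0.261
gripper_force: 39.3
tcp [ 0.5159 -0.19    0.1074]
b1 [-0.0616 -0.0062]
b2 [-0.0694  0.0535]
b3 [-0.0021  0.0018]
b4 [-0.0094  0.0612]
w0 [-0.0876 -0.1238]
w1 [-0.0405 -0.1402]
w2 [ 0.0056 -0.1572]
bar [-0.0369  0.3635]
```

```bash
python3 -m pendant '{"grip":[0.1,0.1,0.1,0.1,0.1,0.1,0.1,0.1],"dp":[[0.001,-0.0265,0],[0.001,-0.0265,0],[0.001,-0.0265,0],[0.001,-0.0265,0],[0.001,-0.0265,0],[0,-0.0265,0],[0,0,0],[0,0,0]],"rotation":[[0,0,0],[0,0,0],[0,0,0],[0,0,0],[0,0,0],[0,0,0],[0,0,0],[0,0,0]]}'; python3 m.py | grep -E "tcp|w2"
```

```text
clock: 7.58
tcp_pos: [0.5173, -0.3505, 0.1022]
orientation: [[0.618, 0.786, -0.0], [0.786, -0.618, -0.001], [-0.001, 0.0, -1.0]]
ft_force: [0.1, 0.7, -0.7]
grip_width: 0.259
gripper_force: 39.4
tcp [ 0.5173 -0.3505  0.1022]
w2 [0.0042 0.0033]
```

```bash
python3 -m pendant '{"grip":[0.1,0.1,0.1,0.1,0.1,0.1],"dp":[[0.003,0.002,-0.02],[0,0,-0.02],[0,0,-0.01],[0,0,-0.005],[0,0,0],[0,0,0]],"rotation":[[0,0,0],[0,0,0],[0,0,0],[0,0,0],[0,0,0],[0,0,0]]}'; python3 m.py|grep -E "tcp|w2"
python3 -m pendant '{"grip":[0.5,0.5,0.5,0.6,0.6,0.6],"dp":[[0,0,0],[0,0,0],[0,0,0],[0,0,0.01],[0,0,0.03],[0,0,0.02]],"rotation":[[0,0,0],[0,0,0],[0,0,0],[0,0,0],[0,0,0],[0,0,0]]}'; python3 m.py
```

```text
clock: 8.08
tcp_pos: [0.5215, -0.3461, 0.0478]
orientation: [[0.614, 0.789, 0.0], [0.789, -0.614, 0.0], [0.0, 0.0, -1.0]]
ft_force: [0.5, -0.3, -0.2]
grip_width: 0.254
gripper_force: 39.4
tcp [ 0.5215 -0.3461  0.0478]
w2 [-0.     -0.0011]
clock: 8.58
tcp_pos: [0.5214, -0.3464, 0.1094]
orientation: [[0.615, 0.789, 0.001], [0.789, -0.615, 0.0], [0.0, 0.0, -1.0]]
ft_force: [0.3, -0.8, 0.6]
grip_width: 0.602
gripper_force: 0.0
tcp [ 0.5214 -0.3464  0.1094]
b1 [-0.0671  0.1502]
b2 [-0.0749  0.2099]
b3 [-0.0076  0.1582]
b4 [-0.0149  0.2176]
w0 [-0.0931  0.0326]
w1 [-0.046   0.0162]
w2 [ 0.0001 -0.0008]
bar [-0.0424  0.5199]
```

Released over well 2. Next is ball 2.

```bash
python3 -m pendant '{"grip":[0.6,0.6,0.6,0.6,0.6,0.6,0.6,0.6,0.6,0.6],"dp":[[-0.0095,0.026,-0.003],[-0.0095,0.026,-0.003],[-0.0095,0.026,-0.003],[-0.0095,0.026,-0.003],[-0.0095,0.026,-0.003],[-0.0095,0.026,-0.003],[-0.0095,0.026,-0.003],[-0.0085,0.026,0],[0,0,0],[0,0,0]],"rotation":[[0,0,0],[0,0,0],[0,0,0],[0,0,0],[0,0,0],[0,0,0],[0,0,0],[0,0,0],[0,0,0],[0,0,0]]}'; python3 m.py|grep -E "tcp|b2"
```

```text
clock: 9.42
tcp_pos: [0.4464, -0.1373, 0.0874]
orientation: [[0.612, 0.791, 0.001], [0.791, -0.612, -0.001], [0.0, 0.001, -1.0]]
ft_force: [0.9, 0.7, 0.2]
grip_width: 0.596
gripper_force: 0.0
tcp [ 0.4464 -0.1373  0.0874]
b2 [0.0001 0.0008]
```

```bash
python3 -m pendant '{"grip":[0.6,0.6,0.6,0.6,0.6,0.6],"dp":[[0.001,0.002,-0.02],[0,0,-0.02],[0,0,-0.017],[0,0,-0.008],[0,0,0],[0,0,0]],"rotation":[[0,0,0],[0,0,0],[0,0,0],[0,0,0],[0,0,0],[0,0,0]]}' 40;python3 m.py|grep -E "tcp|b2"
python3 -m pendant '{"grip":[0.1,0.1,0.1,0.1,0.1,0.1,0.1],"dp":[[0,0,0],[0,0,0],[0,0,0],[0,0,0],[0,0,0],[0,0,0],[0,0,0]],"rotation":[[0,0,0],[0,0,0],[0,0,0],[0,0,0],[0,0,0],[0,0,0],[0,0,0]]}'
python3 -m pendant '{"grip":[0.1,0.1,0.1,0.1,0.1],"dp":[[0,0,0.01],[0,0,0.02],[0,0,0.03],[0,0,0.02],[0,0,0]],"rotation":[[0,0,0],[0,0,0],[0,0,0],[0,0,0],[0,0,0]]}'; python3 m.py
```

```text
clock: 9.92
tcp_pos: [0.4475, -0.137, 0.0215]
orientation: [[0.615, 0.788, -0.0], [0.788, -0.615, -0.0], [-0.0, -0.0, -1.0]]
ft_force: [-0.6, -0.1, 1.0]
grip_width: 0.603
gripper_force: 0.0
tcp [ 0.4475 -0.137   0.0215]
b2 [-0.001   0.0005]
clock: 10.5
tcp_pos: [0.4465, -0.136, 0.0222]
orientation: [[0.614, 0.789, -0.0], [0.789, -0.614, -0.0], [-0.0, -0.0, -1.0]]
ft_force: [-2.6, 1.3, 7.3]
grip_width: 0.26
gripper_force: 38.8
clock: 10.92
tcp_pos: [0.4494, -0.1369, 0.1053]
orientation: [[0.615, 0.789, 0.007], [0.789, -0.615, -0.002], [0.002, 0.006, -1.0]]
ft_force: [1.3, 0.5, -0.5]
grip_width: 0.26
gripper_force: 39.3
tcp [ 0.4494 -0.1369  0.1053]
b1 [ 0.0049 -0.0593]
b2 [-0.0029  0.0004]
b3 [ 0.0644 -0.0513]
b4 [0.0571 0.0081]
w0 [-0.0211 -0.1769]
w1 [ 0.026  -0.1933]
w2 [ 0.0721 -0.2103]
bar [0.0296 0.3104]
```

```bash
python3 -m pendant '{"grip":[0.1,0.1,0.1,0.1,0.1,0.1,0.1,0.1,0.1],"dp":[[0.004,-0.0275,0],[0.004,-0.0275,0],[0.004,-0.0275,0],[0.004,-0.0275,0],[0.004,-0.0275,0],[0.004,-0.0275,0],[0.004,-0.0275,0],[0,0,0],[0,0,0]],"rotation":[[0,0,0],[0,0,0],[0,0,0],[0,0,0],[0,0,0],[0,0,0],[0,0,0],[0,0,0],[0,0,0]]}'; python3 m.py | grep -E "tcp|w1"
```

```text
clock: 11.67
tcp_pos: [0.4745, -0.3307, 0.1008]
orientation: [[0.617, 0.787, -0.0], [0.787, -0.617, -0.0], [-0.0, -0.0, -1.0]]
ft_force: [0.2, 0.5, -0.8]
grip_width: 0.263
gripper_force: 39.4
tcp [ 0.4745 -0.3307  0.1008]
w1 [0.0009 0.0005]
```

```bash
python3 -m pendant '{"grip":[0.1,0.1,0.1,0.1,0.1,0.1],"dp":[[0,0,-0.02],[0,0,-0.02],[0,0,-0.009],[0,0,-0.004],[0,0,0],[0,0,0]],"rotation":[[0,0,0],[0,0,0],[0,0,0],[0,0,0],[0,0,0],[0,0,0]]}'; python3 m.py|grep -E "tcp|w1"
python3 -m pendant '{"grip":[0.5,0.5,0.5,0.6,0.6,0.6,0.6],"dp":[[0,0,0],[0,0,0],[0,0,0],[0,0,0.01],[0,0,0.03],[0,0,0.04],[0,0,0.04]],"rotation":[[0,0,0],[0,0,0],[0,0,0],[0,0,0],[0,0,0],[0,0,0],[0,0,0]]}'; python3 m.py
python3 - <<'E'
from h import *
cv2.imwrite("pics/d4.png",np.vstack([cv2.resize(cv2.cvtColor(camera("side"),cv2.COLOR_RGB2BGR)[200:350,220:420],None,fx=2.,fy=2.),cv2.resize(cv2.cvtColor(camera("scene"),cv2.COLOR_RGB2BGR)[180:280,160:360],None,fx=2,fy=2)]))
E
```

```text
clock: 12.17
tcp_pos: [0.4756, -0.3285, 0.0488]
orientation: [[0.614, 0.789, 0.0], [0.789, -0.614, -0.0], [0.0, 0.0, -1.0]]
ft_force: [1.0, -0.2, -0.9]
grip_width: 0.257
gripper_force: 39.4
tcp [ 0.4756 -0.3285  0.0488]
w1 [-0.0002 -0.0017]
clock: 12.75
tcp_pos: [0.4746, -0.3284, 0.17]
orientation: [[0.614, 0.789, -0.001], [0.789, -0.614, 0.001], [0.0, -0.002, -1.0]]
ft_force: [1.0, 0.1, 0.4]
grip_width: 0.602
gripper_force: 0.0
tcp [ 0.4746 -0.3284  0.17  ]
b1 [-0.0203  0.1322]
b2 [-0.0281  0.1919]
b3 [0.0392 0.1402]
b4 [0.0319 0.1996]
w0 [-0.0463  0.0146]
w1 [ 0.0008 -0.0018]
w2 [ 0.0469 -0.0188]
bar [0.0044 0.5019]
```

View pics/d4.png

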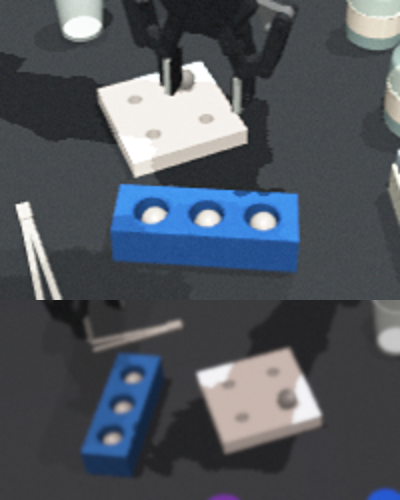

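All three wells now hold a ball: side crop (153,215), (207,217), (262,220). One ball is left in the tray. Next I travel high to the guard bar and turn the closing line across it, yaw +7.4°.

```bash
python3 -m pendant '{"grip":[0.4,0.4,0.4,0.4,0.4,0.4,0.4,0.4],"dp":[[0,0.01,0.035],[0,0.035,0.035],[0,0.035,0.015],[0,0.035,0],[0,0.035,0],[0,0.035,0],[0,0.035,0],[0,0.035,0]],"rotation":[[0,0,0.0565],[0,0,0.0565],[0,0,0.0565],[0,0,0.0565],[0,0,0.0565],[0,0,0.0565],[0,0,0.0565],[0,0,0.0565]]}'
python3 -m pendant '{"grip":[0.4,0.4,0.4,0.4,0.4,0.4,0.4,0.4,0.4,0.4],"dp":[[0,0.035,0],[0,0.035,0],[0,0.035,0],[0,0.035,0],[0,0.035,0],[0.002,0.035,0],[0.002,0.035,0],[0,0,0],[0,0,0],[0,0,0]],"rotation":[[0,0,0.0565],[0,0,0.0565],[0,0,0.0565],[0,0,0.0565],[0,0,0.0565],[0,0,0.0565],[0,0,0],[0,0,0],[0,0,0],[0,0,0]]}';python3 m.py|grep -E "tcp|bar"
python3 - <<'E'
from h import *
im=cv2.cvtColor(camera("wrist"),cv2.COLOR_RGB2BGR);cv2.imwrite("pics/w5.png",im)
E
```

```text
clock: 13.52
tcp_pos: [0.4746, -0.0778, 0.2486]
orientation: [[0.206, 0.979, 0.001], [0.979, -0.206, -0.001], [-0.001, 0.001, -1.0]]
ft_force: [0.7, -0.1, 0.5]
grip_width: 0.402
gripper_force: 0.0
clock: 14.35
tcp_pos: [0.479, 0.1649, 0.2479]
orientation: [[-0.129, 0.992, 0.0], [0.992, 0.129, -0.001], [-0.001, -0.0, -1.0]]
ft_force: [0.6, -0.5, 0.1]
grip_width: 0.401
gripper_force: 0.0
tcp [0.479  0.1649 0.2479]
bar [0.     0.0086]
```

View pics/w5.png

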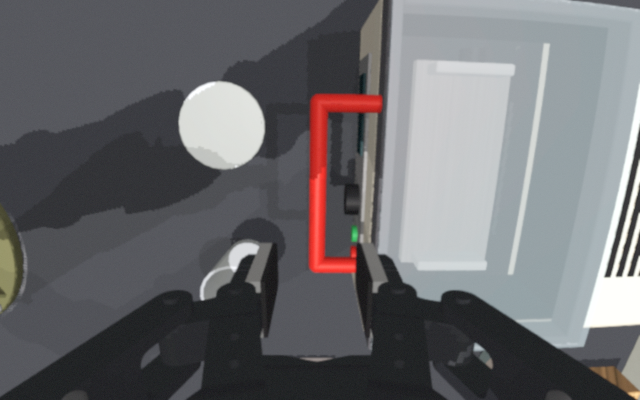

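The wrist view shows the bar upright in the picture at column about 319, rows 97 to 267, centred between the fingers. I check its position.

Run:
```python
from h import *
c=calibration("wrist");im=cv2.imread("pics/w5.png").astype(int)
m=(im[...,2]>120)&(im[...,1]<90)&(im[...,0]<90)
for r in (115,150,180,210,245): 
    x=np.where(m[r,300:345])[0]+300; print(r,x.min(),x.max(),plane(c,(x.mean(),r),.143).round(4))
print(plane(c,(319,97),.143),plane(c,(319,269),.143))
```

```text
115 310 327 [0.4726 0.2239 0.143 ]
150 310 326 [0.4753 0.2001 0.143 ]
180 309 326 [0.4778 0.1788 0.143 ]
210 309 325 [0.4802 0.1565 0.143 ]
245 308 324 [0.483 0.129 0.143]
[0.47136138 0.23575386 0.143     ] [0.48783662 0.10947313 0.143     ]
```

It agrees with (0.479, 0.173). I descend over the bar and pinch it.

```bash
python3 -m pendant '{"grip":[0.4,0.4,0.4,0.4,0.4,0.4,0.4,0.4],"dp":[[0,0.008,-0.02],[0,0,-0.025],[0,0,-0.025],[0,0,-0.02],[0,0,-0.02],[0,0,-0.014],[0,0,0],[0,0,0]],"rotation":[[0,0,0],[0,0,0],[0,0,0],[0,0,0],[0,0,0],[0,0,0],[0,0,0],[0,0,0]]}' 40;python3 m.py|grep -E "tcp|bar"
python3 -m pendant '{"grip":[0,0,0,0,0,0,0],"dp":[[0,0,0],[0,0,0],[0,0,0],[0,0,0],[0,0,0],[0,0,0],[0,0,0]],"rotation":[[0,0,0],[0,0,0],[0,0,0],[0,0,0],[0,0,0],[0,0,0],[0,0,0]]}';python3 m.py|grep -E "tcp|bar"
```

```text
clock: 15.07
tcp_pos: [0.4792, 0.1719, 0.1236]
orientation: [[-0.126, 0.992, -0.001], [0.992, 0.126, -0.001], [-0.001, -0.001, -1.0]]
ft_force: [-0.2, -0.1, 0.6]
grip_width: 0.395
gripper_force: 0.0
tcp [0.4792 0.1719 0.1236]
bar [-0.0002  0.0016]
clock: 15.65
tcp_pos: [0.4788, 0.173, 0.1249]
orientation: [[-0.128, 0.992, 0.0], [0.992, 0.128, -0.001], [-0.001, 0.0, -1.0]]
ft_force: [-4.0, -2.5, 6.2]
grip_width: 0.121
gripper_force: 39.2
tcp [0.4788 0.173  0.1249]
bar [0.0002 0.0005]
```

The bar is pinched (about 10 mm width, 39 N). I work out the arc.

Run:
```python
import numpy as np
q=np.radians(np.arange(0,51,5)); d=.227-(.227*np.cos(q)-.013*np.sin(q)); h=.227*np.sin(q)+.013*np.cos(q)-.013
print(np.round(np.c_[np.diff(d)*.9925,np.diff(d)*.122,np.diff(h)],4).tolist(),d[-1],h[-1])
```

```text
[[0.002, 0.0002, 0.0197], [0.0037, 0.0005, 0.0195], [0.0054, 0.0007, 0.0191], [0.007, 0.0009, 0.0185], [0.0086, 0.0011, 0.0179], [0.0101, 0.0012, 0.017], [0.0115, 0.0014, 0.0161], [0.0129, 0.0016, 0.015], [0.0141, 0.0017, 0.0138], [0.0153, 0.0019, 0.0125]] 0.09104579036170227 0.169248327513933
```

```bash
python3 -m pendant '{"grip":[0,0,0,0,0,0,0,0,0,0],"dp":[[0.001,0,0.0099],[0.001,0,0.0099],[0.0018,0.0003,0.0098],[0.0019,0.0003,0.0098],[0.0027,0.0003,0.0096],[0.0027,0.0003,0.0095],[0.0035,0.0004,0.0093],[0.0035,0.0005,0.0092],[0.0043,0.0005,0.009],[0.0043,0.0006,0.0089]],"rotation":[[0,0,0],[0,0,0],[0,0,0],[0,0,0],[0,0,0],[0,0,0],[0,0,0],[0,0,0],[0,0,0],[0,0,0]]}' 40;python3 m.py|grep tcp
```

```text
clock: 16.48
tcp_pos: [0.5041, 0.176, 0.2196]
orientation: [[-0.129, 0.992, -0.004], [0.992, 0.129, -0.002], [-0.002, -0.004, -1.0]]
ft_force: [-6.8, -2.4, -1.0]
grip_width: 0.125
gripper_force: 38.9
tcp [0.5041 0.176  0.2196]
```

```bash
python3 -m pendant '{"grip":[0,0,0,0,0,0,0,0,0,0],"dp":[[0.005,0.0006,0.0086],[0.0051,0.0006,0.0084],[0.0057,0.0007,0.0081],[0.0058,0.0007,0.008],[0.0064,0.0008,0.0076],[0.0065,0.0008,0.0074],[0.007,0.0008,0.007],[0.0071,0.0009,0.0068],[0.0076,0.0009,0.0064],[0.0077,0.001,0.0061]],"rotation":[[0,0,0],[0,0,0],[0,0,0],[0,0,0],[0,0,0],[0,0,0],[0,0,0],[0,0,0],[0,0,0],[0,0,0]]}'
python3 -m pendant '{"grip":[0,0,0,0],"dp":[[0,0,0],[0,0,0],[0,0,0],[0,0,0]],"rotation":[[0,0,0],[0,0,0],[0,0,0],[0,0,0]]}'; python3 m.py|grep tcp
python3 - <<'E'
from h import *
a=cv2.cvtColor(camera("side"),cv2.COLOR_RGB2BGR)[0:270,200:420]; b=cv2.cvtColor(camera("scene"),cv2.COLOR_RGB2BGR)[100:300,330:560]
cv2.imwrite("pics/g6.png",np.hstack([cv2.resize(a,None,fx=2,fy=2)[:540],cv2.copyMakeBorder(cv2.resize(b,(360,313)),0,227,0,0,0)]))
E
```

```text
clock: 17.32
tcp_pos: [0.567, 0.1835, 0.2964]
orientation: [[-0.129, 0.992, -0.003], [0.992, 0.129, -0.003], [-0.003, -0.004, -1.0]]
ft_force: [-16.2, -7.8, 17.0]
grip_width: 0.121
gripper_force: 40.6
clock: 17.65
tcp_pos: [0.568, 0.1836, 0.2967]
orientation: [[-0.128, 0.992, -0.0], [0.992, 0.128, -0.002], [-0.002, -0.001, -1.0]]
ft_force: [-15.0, -7.4, 18.1]
grip_width: 0.12
gripper_force: 41.1
tcp [0.568  0.1836 0.2967]
```

View pics/g6.png

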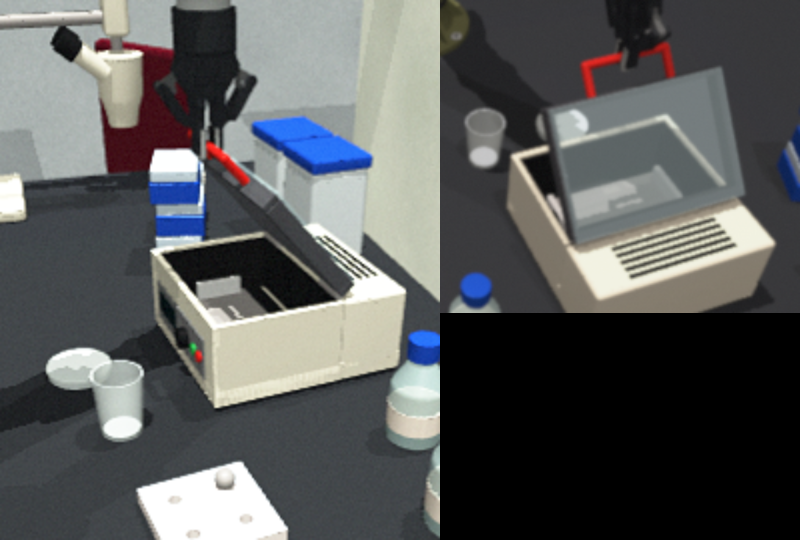

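The guard is open with the bar held. Tray, beaker, petri dish and bottles stand as before. I check the angle from the red pixels in both fixed cameras, because the wrist force (16 N back, 18 N up) suggests some strain.

```bash
cat > ang.py <<'E'
from h import *
yaw=np.radians(7); ex=np.array([np.cos(yaw),np.sin(yaw),0]); ey=np.array([-ex[1],ex[0],0]); H=np.array([.4787,.173,.130])+.227*ex
def pts(q,ls):
    b=H-(.227*np.cos(q)-.013*np.sin(q))*ex+np.array([0,0,.227*np.sin(q)+.013*np.cos(q)])
    return np.array([b+l*ey for l in ls])
def proj(c,P):
    T=np.linalg.inv(np.array(c["world_from_camera"])); return cv2.projectPoints(P,cv2.Rodrigues(T[:3,:3])[0],T[:3,3],c["mtx"],np.array(c["dist_coeffs"]))[0][:,0]
def red(im):
    im=im.astype(int); return (im[...,0]>110)&(im[...,1]<70)&(im[...,2]<70)
ls=np.linspace(-.054,.054,55)
for n,box in (("scene",(100,200,400,500)),("side",(40,150,280,340))):
    c=calibration(n)
    for tag,im in (("start",cv2.cvtColor(cv2.imread(f"pics/{n}0.png"),cv2.COLOR_BGR2RGB)),("now",camera(n))):
        m=red(im); d=cv2.distanceTransform((~m).astype(np.uint8),cv2.DIST_L2,5)
        # fraction of the bar's centre line that lies on red, signed: widest red run across it
        best=[]
        for a in (np.arange(-4,5,1.) if tag=="start" else np.arange(42,59,1.)):
            p=np.round(proj(c,pts(np.radians(a),ls))).astype(int); v=d[p[:,1],p[:,0]]; best.append((int(a),round(float((v==0).mean()),2)))
        print(n,tag,best)
E
python3 ang.py
```

```text
scene start [(-4, 0.05), (-3, 0.04), (-2, 0.45), (-1, 0.87), (0, 1.0), (1, 0.82), (2, 0.67), (3, 0.27), (4, 0.0)]
scene now [(42, 0.56), (43, 0.58), (44, 0.56), (45, 0.55), (46, 0.53), (47, 0.55), (48, 0.53), (49, 0.55), (50, 0.55), (51, 0.55), (52, 0.6), (53, 0.65), (54, 0.71), (55, 0.73), (56, 0.69), (57, 0.51), (58, 0.24)]
side start [(-4, 0.0), (-3, 0.45), (-2, 1.0), (-1, 1.0), (0, 1.0), (1, 1.0), (2, 0.91), (3, 0.55), (4, 0.33)]
side now [(42, 0.0), (43, 0.0), (44, 0.0), (45, 0.0), (46, 0.0), (47, 0.11), (48, 0.16), (49, 0.49), (50, 0.56), (51, 0.25), (52, 0.0), (53, 0.0), (54, 0.0), (55, 0.0), (56, 0.0), (57, 0.0), (58, 0.0)]
```

The side camera puts the guard at about 50°. The scene camera looks along the bar's motion and can't resolve the angle. I relieve the strain with a small radial shift and watch the force.

```bash
python3 -m pendant '{"grip":[0,0,0],"dp":[[-0.001,0,0.0013],[0,0,0],[0,0,0]],"rotation":[[0,0,0],[0,0,0],[0,0,0]]}' ; python3 m.py|grep tcp
```

```text
clock: 18.1
tcp_pos: [0.5683, 0.1837, 0.2969]
orientation: [[-0.128, 0.992, 0.001], [0.992, 0.128, -0.001], [-0.001, 0.001, -1.0]]
ft_force: [-8.5, -4.5, 8.2]
grip_width: 0.124
gripper_force: 40.2
tcp [0.5683 0.1837 0.2969]
```

```bash
python3 -m pendant '{"grip":[0,0,0,0],"dp":[[-0.001,-0.0005,0.0013],[0,0,0],[0,0,0],[0,0,0]],"rotation":[[0,0,0],[0,0,0],[0,0,0],[0,0,0]]}' ; python3 m.py|grep tcp
python3 - <<'E'
exec(open("ang.py").read().split("ls=np")[0])
ls=np.linspace(-.054,.054,109)
# side view: finer angle, robust to small offsets
for n in ("side","scene"):
    c=calibration(n); m=red(camera(n))
    print(n,[(a,round(float(np.mean([m[int(round(y)),int(round(x))] for x,y in proj(c,pts(np.radians(a),ls))])),2)) for a in np.arange(47,53.1,.5)])
E
```

```text
clock: 18.43
tcp_pos: [0.5676, 0.1836, 0.2965]
orientation: [[-0.128, 0.992, -0.0], [0.992, 0.128, -0.001], [-0.001, -0.0, -1.0]]
ft_force: [-5.5, -3.6, 5.8]
grip_width: 0.126
gripper_force: 40.3
tcp [0.5676 0.1836 0.2965]
side [(np.float64(47.0), 0.11), (np.float64(47.5), 0.02), (np.float64(48.0), 0.25), (np.float64(48.5), 0.45), (np.float64(49.0), 0.49), (np.float64(49.5), 0.52), (np.float64(50.0), 0.56), (np.float64(50.5), 0.38), (np.float64(51.0), 0.17), (np.float64(51.5), 0.0), (np.float64(52.0), 0.0), (np.float64(52.5), 0.0), (np.float64(53.0), 0.0)]
scene [(np.float64(47.0), 0.55), (np.float64(47.5), 0.55), (np.float64(48.0), 0.54), (np.float64(48.5), 0.55), (np.float64(49.0), 0.55), (np.float64(49.5), 0.57), (np.float64(50.0), 0.59), (np.float64(50.5), 0.59), (np.float64(51.0), 0.6), (np.float64(51.5), 0.61), (np.float64(52.0), 0.64), (np.float64(52.5), 0.68), (np.float64(53.0), 0.7)]
```

The guard stands at 49.6 to 50° and the hold is steady at low force. The balls were checked in the picture. Handing in.

```bash
python3 -c "
from bench import *
print(hand_in())"
```

```text
the job is handed in; nothing more can be done
None
```

The job is handed in at about 18.5 s: one ball is in each of the three wells, the fourth is in the tray, and the gripper is holding the guard by its red bar at about 50° (49.6–50° by camera and arm position).

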